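Select the blue spool on the filament feed selector

ROBOT

A 6-joint arm with a two-finger parallel gripper is mounted at the origin on the work surface. World frame = base frame: x ahead of the robot, y to its left, z up, the work surface at z = 0. Lengths are in m, angles in degrees, forces in N, time in s.
With the tool pointing down it reaches from about 0.35 to 0.925 m from the base axis. Payload 6.4 kg.
Tool frame: the origin (TCP) lies midway between the tips of the shut fingers; the grasp point (between the pads) lies 19 mm behind it; z points along the fingers, y is the direction in which the jaws open and shut (so a half turn about z gives the same grasp; the last joint's range is limited). The gripper opens to 94 mm and grips with 3 to 60 N. Pads are 16 mm wide; open, the fingers measure 119 mm over their backs; the gripper's body (75 mm by 177 mm) begins 78 mm behind the grasp point.
Start: joints at [66.343, 14.043, 89.255, -0, 76.702, -9.975], TCP at [0.154, 0.632, 0.205] pointing down, gripper open.
Joint ranges: [-179.41, 179.41], [-58.25, 129.5], [7.25, 145.43], [-54.29, 234.29], [11.92, 165.04], [-157.13, 157.13]. Speed limits (degrees/s): [147.25, 147.25, 180, 180, 180, 180].

INTERFACE

Orientations are given as a 3x3 rotation matrix whose columns are the frame's x, y, z axes.
In Python, from bench import state, grab_frame, camera_info, job_done, masks_of, pinpoint gives the robot as it stands.
- The arm moves only by the tool move_arm, never from a script. Its argument "commands" is a list that holds one entry, the list of rows, each a list of 7 numbers: the turn, a rotation vector about the tool's x, y, z in rad, then the shift along the tool's x, y, z in mm, then the finger opening in mm, from 0 to 94. A call has 1 to 20 rows; each row is the pose to reach, as a shift and turn from the pose commanded when the call began, along the tool's axes at that moment; what a row does not reach only later rows make up. A row lasts 1/12 s, in which the tool goes at most 41.7 mm and 7.16 degrees, less where a joint would pass 70% of its speed; a pose out of reach is approached as far as the arm can. A call with a gripper value outside its range is refused whole. The fingers move at their own pace and stop on an object; the grip force is fixed at half the most. Time passes only in rows, so rows that repeat a pose let the fingers close. It gives the time, the measured TCP pose, the force and the opening at its end, in the units of the state.
- state(): the state, without advancing time (a new reading comes with each control period).
- grab_frame(name): name is "scene" or "side" or "wrist"; returns the picture (480x640x3 uint8, red, green, blue); there is no depth.
- camera_info(name): a dict with "intrinsics" (3x3 intrinsics, pixels), "D" ([k1, k2, p1, p2, k3] as OpenCV has them; the pictures are not rectified), "world_from_camera" (4x4, takes a point from camera to world coordinates). Camera axes: x right, y down, z forward; pixel columns grow to the right and rows downward; lengths in m; the calibration is good to about 2 mm. A picture is of the moment at which its call begins: read the wrist's pose just before it. camera_info takes no time and is no camera call; for the wrist camera it gives the pose at the moment of the call.
- job_done(): hands the job in, once; it reports no verdict.
Trained networks look in the newest picture that a camera, given by its name, has taken for a name from the list of things; names that differ only in an ending like _2 or _b are one class to them, and where a whole thing is asked for, a point or a joint stands for the part that bears it (a point fixed in the world has none). Each returns a list of dicts, best first, with "conf" (0 to 1); they miss things now and then, are a little off and sometimes report something else, mostly with a low value. They report only what shows in the picture. A call takes as long as a camera call.
- masks_of(camera, target): "mask" (480x640 bool, what is visible of it) and "extent" ([left, top, width, height] in pixels, round what is visible of it).
- pinpoint(camera, target): "point" ([row, column] in pixels: a listed point, or the origin of a listed thing).
The state is a dict: "time_s": time; "q": joint angles; "qvel": joint speeds; "joint_efforts": joint torques, N m; "position": TCP position; "orientation": TCP orientation; "force": force on the tool from outside, world axes, zero at the start; "moment": the same for the moment, N m; "finger_gap": finger opening in m.
Only numpy, scipy, OpenCV 4.12 (cv2) and the standard library are available. Lean on these libraries where they do the work, as an engineer would, in place of code of your own. Each camera call takes 0.05 s, during which the arm holds its last target.

TASK

On the filament feed selector, push the gear-stick lever out of its rest slot, along the cross channel and fully home into the slot with the blue markers, without putting it into any of the other coloured slots on the way. Push it lightly with the fingertips, without gripping or forcing it, leave the other things on the bench where they are, and finish clear of everything.

Things in the scene. Friction and masses are not known exactly. Their poses are not given: they have to be found in the camera images.
- selector: Fixed grey metal box 144 (x) x 176 (y) x 104 mm high, an 8 mm aluminium gate plate as its top. Origin: centre of its underside on the bench, also the lever's pivot; z up; its -x side faces the robot, yawed up to about 30 degrees. The four spool slots (coloured strips) lie at the ends of a cross channel.
- gate (a point): Centre of the gate, on the plate's top (104 mm up). In the selector's axes: cross channel along y at x = 0; at each end, y = +38 and -38 mm, spool slots run along x both ways; at y = 0 one unmarked rest slot runs to -x only. All are 16 mm wide; the stem's centre line can travel to 28 mm from x = 0. The plate between is solid and stops the stem.
- knob (a point): Centre of the lever's black ball knob, 28 mm diameter, 180 mm from the pivot along the stem. Upright in the cross channel it is 180 mm above the bench; home in a spool slot 163 mm, and then 46 mm (x) and 62 mm (y) from the pivot. Starts leaning to -x, part or fully in the rest slot. About 3 N at the knob moves the lever; it stays where it is left.
- stem_at_gate (a point): Point on the centre line of the straight steel stem (10 mm diameter, tilts both ways about the pivot), 110.6 mm from the pivot; level with the plate's middle (100 mm above the bench) when home in a spool slot.
- stem_mid (a point): Point on the stem's centre line, 147 mm from the pivot, half-way along the bare stem between plate and knob.
- tab_blue: Two fixed blue strips (40 x 12 x 3 mm) on the gate plate, one along each side of a spool slot, 19 mm apart. Origin: midway between them on the plate's top, where the stem's centre line stands when fully home in that slot. Axes parallel to the selector's. Always at (+-28, +-38, 104) mm from the selector's origin; which corner has which colour varies.
- tab_yellow: Two fixed yellow strips (40 x 12 x 3 mm) on the gate plate, one along each side of a spool slot, 19 mm apart. Origin: midway between them on the plate's top, where the stem's centre line stands when fully home in that slot. Axes parallel to the selector's. Always at (+-28, +-38, 104) mm from the selector's origin; which corner has which colour varies.
- tab_green: Two fixed green strips (40 x 12 x 3 mm) on the gate plate, one along each side of a spool slot, 19 mm apart. Origin: midway between them on the plate's top, where the stem's centre line stands when fully home in that slot. Axes parallel to the selector's. Always at (+-28, +-38, 104) mm from the selector's origin; which corner has which colour varies.
- tab_red: Two fixed red strips (40 x 12 x 3 mm) on the gate plate, one along each side of a spool slot, 19 mm apart. Origin: midway between them on the plate's top, where the stem's centre line stands when fully home in that slot. Axes parallel to the selector's. Always at (+-28, +-38, 104) mm from the selector's origin; which corner has which colour varies.
- screw_jar: Loose glass jar, 48 mm diameter, 62 mm high, standing beside the selector; origin at the centre of its underside. Leave alone.
- mini_spool: Loose small orange spool standing on its flange, 68 mm diameter, 40 mm high; origin at the centre of its underside. Leave alone.
- nozzle_box: Loose small grey box 62 x 42 x 26 mm; origin at the centre of its underside. Leave alone.
- driver: Loose screwdriver with a black handle lying on the bench, under 40 mm high; origin under its middle. Leave alone.
- lever (a joint): Tilt of the lever along the box's x, rad: 0 in the cross channel, positive towards the box's +x (home in a slot: about +-0.26).
- lever_cross (a joint): Tilt of the lever across, rad: 0 at the middle, positive towards the box's -y (spool slots at about +-0.36).

How it is judged:
By the outcome, as a careful person would: the job done as asked, in the order asked, and still so for the second after the job is handed in, with the robot touching nothing.
It also fails if it takes over 48 s, if anything falls off the work surface, if the arm or the gripper's body presses on something with over 40 N, if the wrist force passes 120 N, or if a joint passes its speed limit or range.

## Working session

There is one attempt and no reset: what is moved stays moved. The work goes in short steps, Python scripts to look and compute and a tool call to move; the robot and the scene stay as the last step left them, time stands still between calls to the robot, and variables do not carry over. Pictures are saved under pics/ and viewed, and the job is handed in when it is done.

Besides the shell and the picture viewer there is one more tool, called after ">>>" in YAML: its name, and indented under it one key for each argument. move_arm: Moves the arm, as the interface text tells. Its arguments: {"type":"object","properties":{"commands":{"type":"array","items":{"type":"array","items":{"type":"array","items":{"type":"number"}}}}},"required":["commands"]}

```bash
ls; mkdir -p pics
cat > look.py <<'E'
import sys,cv2
from bench import *
tag=sys.argv[1]
for c in sys.argv[2:]:
    im=grab_frame(c); cv2.imwrite(f'pics/{tag}_{c}.png',im[:,:,::-1])
s=state(); print(s['time_s'],s['position'],s['force'],s['finger_gap']); print(s['orientation'])
E
python3 look.py a scene side wrist
python3 - <<'E'
from bench import *
for c in ['scene','side','wrist']:
    for t in ['gate','knob','stem_mid','stem_at_gate','tab_blue','tab_yellow','tab_green','tab_red','selector']:
        r=pinpoint(c,t); print(c,t,[(x['point'],round(x['conf'],2)) for x in r[:2]])
print(state()['time_s'])
E
```

```text
pics
0.15 [0.15352985 0.63113893 0.20461668] [ 0.24939417 -0.04905097 -0.56078194] 0.09419102422228043
[[-9.71627523e-01  2.36515609e-01 -5.67708069e-04]
 [ 2.36516171e-01  9.71626645e-01 -1.32777275e-03]
 [ 2.37561305e-04 -1.42437269e-03 -9.99998957e-01]]
scene gate [([228.9, 288.1], 0.8)]
scene knob [([196.4, 280.6], 0.67)]
scene stem_mid [([208.9, 284.1], 0.53)]
scene stem_at_gate [([220.1, 283.0], 0.79)]
scene tab_blue [([223.5, 264.3], 0.71), ([210.8, 303.2], 0.59)]
scene tab_yellow [([214.2, 302.3], 0.57)]
scene tab_green [([236.0, 315.6], 0.76)]
scene tab_red [([249.8, 277.7], 0.57), ([229.2, 285.3], 0.31)]
scene selector [([257.4, 290.4], 0.94), ([306.6, 151.0], 0.23)]
side gate [([258.6, 345.4], 0.77)]
side knob [([230.1, 365.0], 0.63), ([259.6, 347.1], 0.53)]
side stem_mid [([244.1, 361.7], 0.87)]
side stem_at_gate [([264.1, 357.2], 0.82), ([302.2, 347.7], 0.51)]
side tab_blue [([257.0, 365.9], 0.62)]
side tab_yellow [([272.2, 277.7], 0.62), ([270.1, 349.4], 0.55)]
side tab_green [([261.9, 326.1], 0.69)]
side tab_red [([247.3, 345.0], 0.52)]
side selector [([302.1, 346.0], 0.6)]
wrist gate []
wrist knob []
wrist stem_mid []
wrist stem_at_gate []
wrist tab_blue []
wrist tab_yellow []
wrist tab_green []
wrist tab_red []
wrist selector []
1.5
```

View pics/a_scene.png

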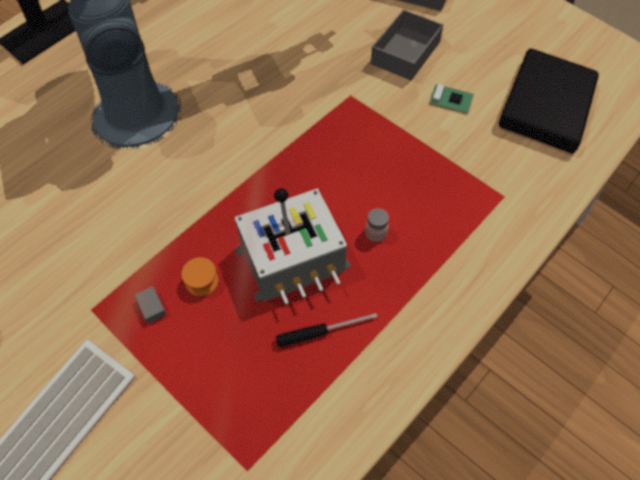

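View pics/a_side.png

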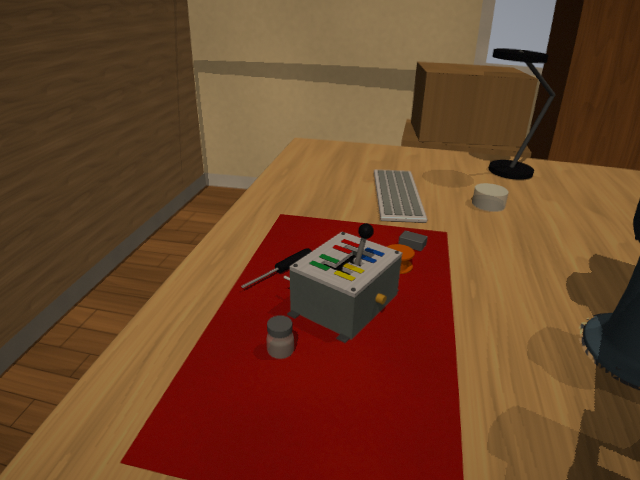

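Run:
```python
import cv2
for c,(x,y) in {'scene':(210,170),'side':(270,210)}.items():
    im=cv2.imread(f'pics/a_{c}.png')[y:y+130,x:x+160]
    cv2.imwrite(f'pics/a_{c}_z.png',cv2.resize(im,None,fx=4.6,fy=4.6,interpolation=cv2.INTER_CUBIC))
```

```text
(no output)
```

View pics/a_scene_z.png

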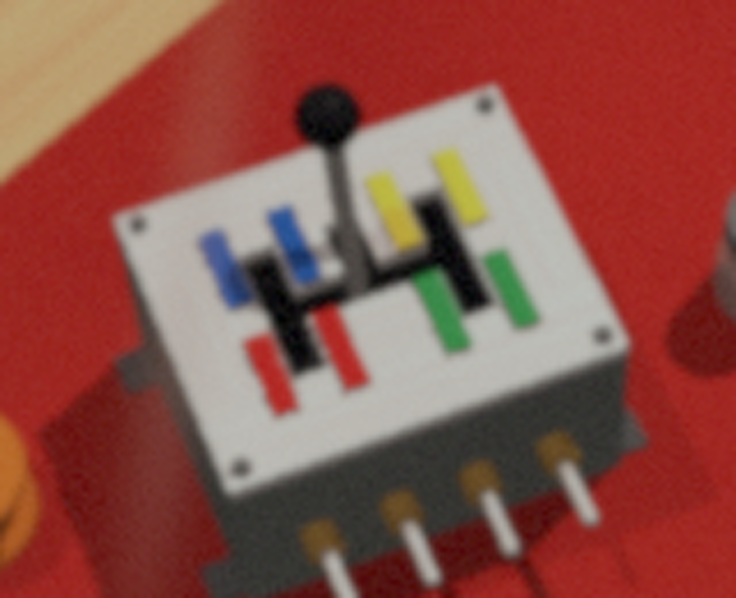

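View pics/a_side_z.png

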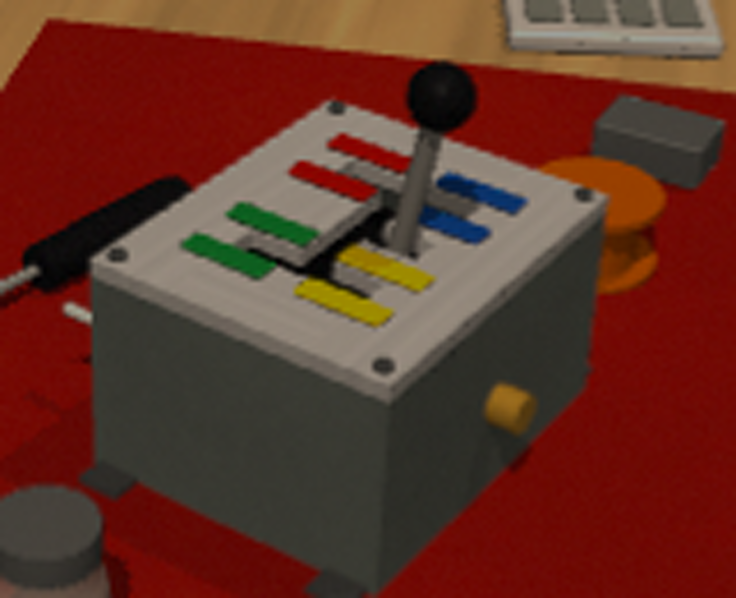

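```bash
cat > fit.py <<'E'
import numpy as np,cv2
from scipy.optimize import least_squares
from bench import *
P={'scene':[(115,215),(497,85),(630,345),(230,495)],'side':[(607,195),(390,393),(92,262),(335,100)]}
off={'scene':(210,170),'side':(270,210)}
def proj(c,X):
    i=camera_info(c);T=np.linalg.inv(np.array(i['world_from_camera']))
    r,_=cv2.Rodrigues(T[:3,:3]); return cv2.projectPoints(np.array(X,float).reshape(-1,3),r,T[:3,3],np.array(i['intrinsics']),np.array(i['D']))[0].reshape(-1,2)
def W(p,X): 
    c,s=np.cos(p[2]),np.sin(p[2]); X=np.atleast_2d(X)
    return np.c_[p[0]+c*X[:,0]-s*X[:,1],p[1]+s*X[:,0]+c*X[:,1],X[:,2]]
if __name__=='__main__':
  for sg in (1,-1):
    C=np.array([(-72,sg*88,104),(-72,-sg*88,104),(72,-sg*88,104),(72,sg*88,104)])/1e3
    def f(p,cs=('scene','side')): return np.concatenate([(proj(c,W(p,C))-(np.array(P[c])/4.6+off[c])).ravel() for c in cs])
    r=least_squares(f,[.5,.2,0]); print(sg,r.x,np.degrees(r.x[2]),r.cost); print(r.fun.round(1))
    for c in ('scene','side'):
        q=least_squares(lambda p:f(p,(c,)),r.x);print(c,q.x,q.cost)
E
python3 fit.py
```

```text
1 [ 0.57253022 -0.03279742  1.63316159] 93.57326630321064 14795.949309480564
[ -3.9  14.7 -17.4  93.6   1.5 -14.3  19.8 -92.9  -8.9  -7.9 -47.  -58.2
   4.7   8.1  50.   52.4]
scene [ 0.56575979 -0.02656955  2.45200775] 8128.256967839532
side [ 0.57675033 -0.05611227  0.81744484] 4185.035944683776
-1 [ 0.57147493 -0.03135749 -0.4288296 ] -24.57012595522112 3.996347799071537
[-0.1 -0.2 -0.7 -0.3 -0.4 -0.6 -0.2 -1.5  0.1  0.2 -0.4 -1.2 -1.  -0.6
 -1.1 -0.3]
scene [ 0.57307629 -0.03199098 -0.42965185] 0.5753100454739019
side [ 0.57012103 -0.02991194 -0.42919337] 1.0648143054769472
```

```bash
cat > knob.py <<'E'
import sys,json
from fit import *
p=[.5716,-.0312,-.4291]
# lever: stem dir from angles a (x), b (y)
def K(a,b,L=.18):
    d=np.array([np.tan(a),np.tan(b),1]); return L*d/np.linalg.norm(d)
def fitk(obs):
    f=lambda v:np.concatenate([(proj(c,W(p,K(*v)))-np.array(o)).ravel() for c,o in obs.items()])
    return least_squares(f,[-.1,0])
if __name__=='__main__':
    obs={'scene':(281.3,195),'side':(366.1,231.1)}
    r=fitk(obs); k=K(*r.x); print(r.x,k,W(p,k),r.fun)
    s=state(); R=s['orientation']
    Rt=np.c_[-np.r_[np.cos(p[2]),np.sin(p[2]),0],np.r_[-np.sin(p[2]),np.cos(p[2]),0],[0,0,-1]]
    rv=cv2.Rodrigues(R.T@Rt)[0].ravel(); print('rotvec',rv)
    for t in ([-72-20,0,230],[-92,0,152]):
        w=W(p,np.array(t)/1e3)[0]; print(t,w,R.T@(w-s['position'])*1e3)
E
python3 knob.py
```

```text
[-0.19772435 -0.0024166 ] [-0.03535884 -0.00042651  0.17649241] [[ 0.53926933 -0.01687671  0.17649241]] [-0.28323966 -0.27853134 -0.31853033  0.01045055]
rotvec [-5.22463757e-05  1.25700402e-05  1.90390844e-01]
[-92, 0, 230] [0.48794067 0.00707684 0.23      ] [-472.41263472 -527.75622618  -24.53451459]
[-92, 0, 152] [0.48794067 0.00707684 0.152     ] [-472.41204694 -527.75208249   53.46548529]
```

>>> move_arm:
  commands:
    - [[0,0,0.1904,-472,-528,-25,0],[0,0,0.1904,-472,-528,-25,0],[0,0,0.1904,-472,-528,-25,0],[0,0,0.1904,-472,-528,-25,0],[0,0,0.1904,-472,-528,-25,0],[0,0,0.1904,-472,-528,-25,0],[0,0,0.1904,-472,-528,-25,0],[0,0,0.1904,-472,-528,-25,0],[0,0,0.1904,-472,-528,-25,0],[0,0,0.1904,-472,-528,-25,0],[0,0,0.1904,-472,-528,-25,0],[0,0,0.1904,-472,-528,-25,0],[0,0,0.1904,-472,-528,-25,0],[0,0,0.1904,-472,-528,-25,0],[0,0,0.1904,-472,-528,-25,0],[0,0,0.1904,-472,-528,-25,0],[0,0,0.1904,-472,-528,-25,0],[0,0,0.1904,-472,-528,-25,0],[0,0,0.1904,-472,-528,-25,0],[0,0,0.1904,-472,-528,-25,0]]

```text
time_s: 3.17
position: [0.4871, 0.0072, 0.2303]
orientation: [[-0.909, 0.416, -0.001], [0.416, 0.909, 0.0], [0.001, 0.0, -1.0]]
force: [0.0, -0.0, -0.6]
finger_gap: 0.0005
```

```bash
cat > sel.py <<'E'
from knob import *
s=state(); d=np.array(s['position'])-[p[0],p[1],0]; c,q=np.cos(p[2]),np.sin(p[2])
A=np.array([[c,q,0],[-q,c,0],[0,0,1]])
print('t',s['time_s'],'tcp sel mm',(A@d*1e3).round(1),'F sel',(A@s['force']).round(2),'gap',round(s['finger_gap'],4)); print((A@s['orientation']).round(3))
E
python3 sel.py
```

```text
t 3.1667 tcp sel mm [-9.280e+01 -2.000e-01  2.303e+02] F sel [ 0.02 -0.01 -0.55] gap 0.0005
[[-1.     0.    -0.001]
 [ 0.     1.     0.   ]
 [ 0.001  0.    -1.   ]]
```

>>> move_arm:
  commands:
    - [[0,0,0,0,0,26,0],[0,0,0,0,0,52,0],[0,0,0,0,0,78,0],[0,0,0,-10,0,78,0],[0,0,0,-20,0,78,0],[0,0,0,-28,0,78,0],[0,0,0,-33,0,78,0],[0,0,0,-37,0,78,0],[0,0,0,-41,0,78,0],[0,0,0,-45,0,78,0],[0,0,0,-45,0,78,0]]

```text
time_s: 4.08
position: [0.5289, -0.012, 0.1529]
orientation: [[-0.909, 0.416, 0.0], [0.416, 0.909, 0.0], [-0.0, 0.0, -1.0]]
force: [-2.9, 1.2, 2.1]
finger_gap: 0.0009
```

```bash
python3 sel.py; python3 look.py b scene side wrist>/dev/null;python3 - <<'E'
import cv2,numpy as np
o=[]
for c,(x,y) in {'scene':(210,150),'side':(270,190)}.items():
    im=cv2.imread(f'pics/b_{c}.png')[y:y+150,x:x+130]
    o.append(cv2.resize(im,None,fx=3,fy=3,interpolation=cv2.INTER_CUBIC))
cv2.imwrite('pics/b_z.png',np.hstack(o))
E
```

```text
t 4.0833 tcp sel mm [-46.8  -0.3 152.9] F sel [-3.16 -0.09  2.14] gap 0.0009
[[-1.  0.  0.]
 [ 0.  1.  0.]
 [-0.  0. -1.]]
```

View pics/b_z.png

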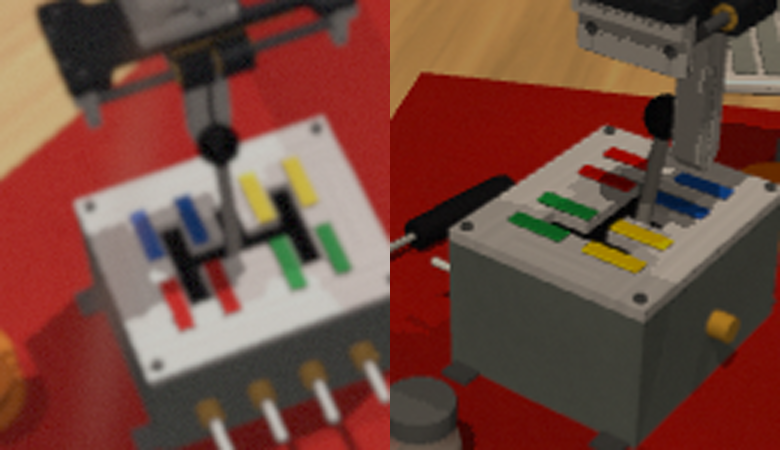

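View pics/b_wrist.png

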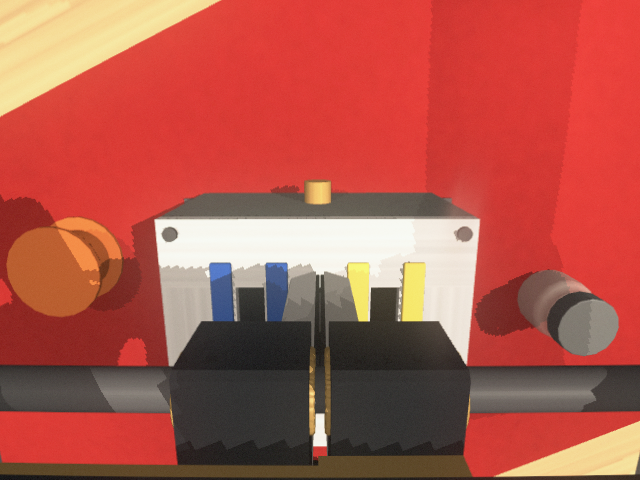

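```bash
cat > kn.py <<'E'
from knob import *
import sys
a=list(map(float,sys.argv[1:])); obs={}
if a[0]>0: obs['scene']=a[:2]
if len(a)>2: obs['side']=a[2:]
r=fitk(obs);print('tilt',r.x.round(3),'knob mm',(K(*r.x)*1e3).round(1),'gate',(100*np.tan(r.x)).round(1),r.fun.round(2))
E
python3 kn.py 282.3 198 360.7 229.3;python3 - <<'E'
from bench import *
for c in ('scene','side'):
  print(c,[(r['point'],r['conf']) for r in pinpoint(c,'knob')])
E
```

```text
tilt [-0.143 -0.002] knob mm [-25.7  -0.3 178.2] gate [-14.4  -0.2] [ 0.56  0.07  0.55 -0.54]
scene [([211.3, 284.3], 0.7), ([306.7, 152.4], 0.26)]
side [([228.8, 360.2], 0.52)]
```

>>> move_arm:
  commands:
    - [[0,0,0,-4,0,0,0],[0,0,0,-8,0,0,0],[0,0,0,-12,0,0,0],[0,0,0,-16,0,0,0],[0,0,0,-19,0,0,0],[0,0,0,-22,0,0,0],[0,0,0,-24,0,0,0],[0,0,0,-25,0,0,0],[0,0,0,-25,0,0,0]]

```text
time_s: 5.08
position: [0.5513, -0.0223, 0.1524]
orientation: [[-0.909, 0.416, -0.0], [0.416, 0.909, -0.0], [0.0, -0.0, -1.0]]
force: [-2.8, -0.3, 1.4]
finger_gap: 0.0007
```

```bash
python3 sel.py|head -1
cat > zz.py <<'E'
import cv2,numpy as np,sys
from bench import grab_frame
o=[]
for c,(x,y) in {'scene':(210,150),'side':(270,190)}.items():
    im=grab_frame(c)[y:y+150,x:x+130,::-1]
    o.append(cv2.resize(im,None,fx=3,fy=3,interpolation=cv2.INTER_CUBIC))
cv2.imwrite(f'pics/{sys.argv[1]}_z.png',np.hstack(o))
E
python3 zz.py c
```

```text
t 5.0833 tcp sel mm [-22.2  -0.4 152.4] F sel [-2.37 -1.46  1.36] gap 0.0007
```

View pics/c_z.png

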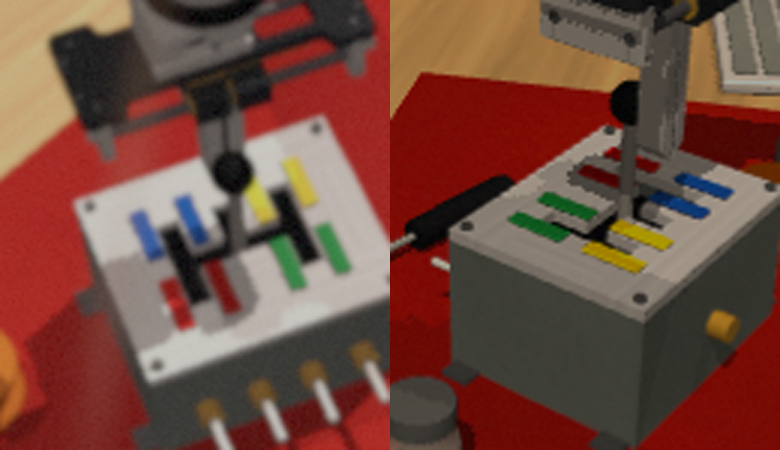

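```bash
python3 kn.py 287.3 207.3 349 224.3;python3 - <<'E'
from bench import *
for c in ('scene','side'):
  print(c,[(r['point'],r['conf']) for r in pinpoint(c,'knob')+pinpoint(c,'stem_mid')])
E
```

```text
tilt [-0.004  0.   ] knob mm [-8.0e-01  1.0e-01  1.8e+02] gate [-0.4  0. ] [ 0.57  0.32  0.62 -0.26]
scene [([209.3, 286.2], 0.76), ([217.4, 291.7], 0.6)]
side [([223.8, 350.4], 0.79), ([239.2, 349.5], 0.49)]
```

>>> move_arm:
  commands:
    - [[0,0,0,12,0,0,0],[0,0,0,25,0,0,0],[0,0,0,25,0,0,0],[0,0,0,25,24,0,0],[0,0,0,25,48,0,0],[0,0,0,25,48,0,0],[0,0,0,0,48,0,0],[0,0,0,-22,48,0,0],[0,0,0,-22,48,0,0],[0,0,0,-22,40,0,0],[0,0,0,-22,32,0,0],[0,0,0,-22,27,0,0],[0,0,0,-22,23,0,0],[0,0,0,-22,19,0,0],[0,0,0,-22,15,0,0],[0,0,0,-22,11,0,0],[0,0,0,-22,11,0,0]]

```text
time_s: 6.8
position: [0.5754, -0.0218, 0.1527]
orientation: [[-0.909, 0.416, 0.0], [0.416, 0.909, -0.0], [-0.0, -0.0, -1.0]]
force: [-0.3, 0.7, 0.5]
finger_gap: 0.0003
```

```bash
python3 sel.py|head -1; python3 zz.py d
```

```text
t 6.8 tcp sel mm [ -0.4  10.1 152.7] F sel [-0.54  0.49  0.46] gap 0.0003
```

View pics/d_z.png

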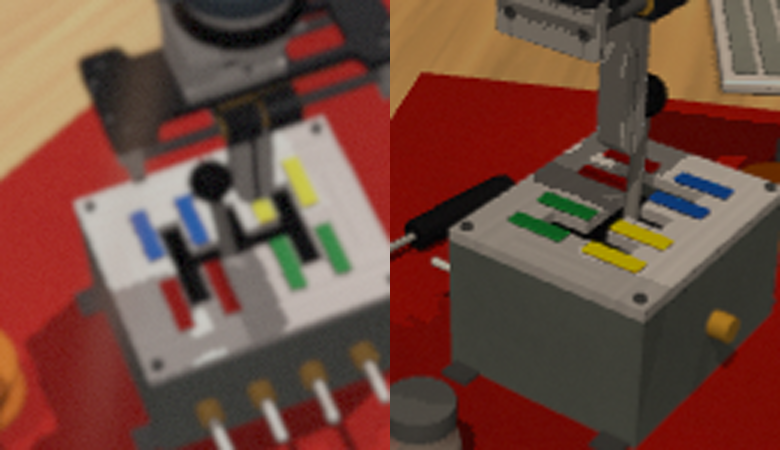

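```bash
python3 kn.py 280 210.7; python3 kn.py 280 210.7 357 221.7
```

```text
tilt [-0.003 -0.086] knob mm [ -0.5 -15.5 179.3] gate [-0.3 -8.7] [-0. -0.]
tilt [-0.019 -0.092] knob mm [ -3.4 -16.6 179.2] gate [-1.9 -9.3] [-1.12 -0.98 -1.32 -0.08]
```

>>> move_arm:
  commands:
    - [[0,0,0,0,-4,0,0],[0,0,0,0,-8,0,0],[0,0,0,0,-12,0,0],[0,0,0,0,-16,0,0],[0,0,0,0,-20,0,0],[0,0,0,0,-24,0,0],[0,0,0,0,-28,0,0],[0,0,0,0,-32,0,0],[0,0,0,0,-36,0,0],[0,0,0,0,-40,0,0],[0,0,0,0,-43,0,0],[0,0,0,0,-45,0,0],[0,0,0,0,-46,0,0],[0,0,0,0,-46,0,0]]

```text
time_s: 8.07
position: [0.5564, -0.0635, 0.1525]
orientation: [[-0.909, 0.416, -0.0], [0.416, 0.909, -0.0], [0.0, -0.0, -1.0]]
force: [0.6, 1.8, -0.9]
finger_gap: 0.0006
```

```bash
python3 sel.py|head -1; python3 zz.py e
```

```text
t 8.0667 tcp sel mm [ -0.4 -35.7 152.5] F sel [-0.18  1.86 -0.87] gap 0.0006
```

View pics/e_z.png

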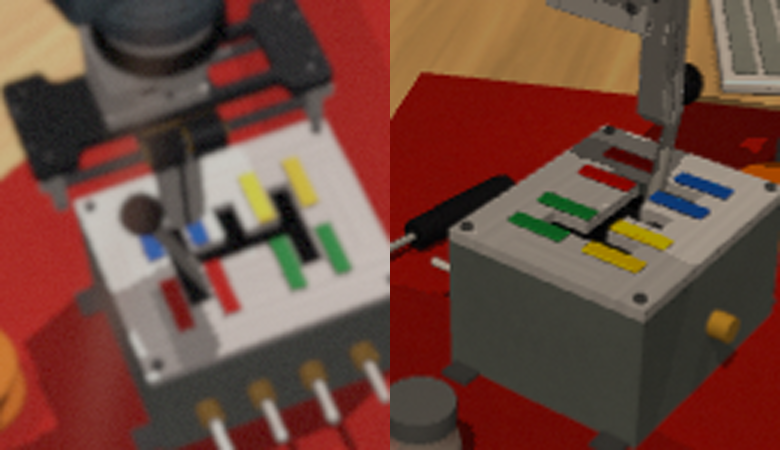

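```bash
python3 kn.py 257 221.2
```

```text
tilt [-0.011 -0.344] knob mm [ -1.8 -60.7 169.4] gate [ -1.1 -35.8] [0. 0.]
```

>>> move_arm:
  commands:
    - [[0,0,0,0,-1,0,0],[0,0,0,0,-2.5,0,0],[0,0,0,0,-2.5,0,0],[0,0,0,0,12,0,0],[0,0,0,0,28,0,0],[0,0,0,0,28,6,0],[0,0,0,-24,28,6,0],[0,0,0,-48,28,6,0],[0,0,0,-48,28,6,0],[0,0,0,-48,0,6,0],[0,0,0,-48,-26,6,0],[0,0,0,-48,-26,6,0],[0,0,0,-40,-26,6,0],[0,0,0,-32,-26,6,0],[0,0,0,-26,-26,6,0],[0,0,0,-26,-26,6,0]]

```text
time_s: 9.5
position: [0.5682, -0.0962, 0.1463]
orientation: [[-0.91, 0.415, -0.001], [0.415, 0.91, 0.0], [0.001, -0.0, -1.0]]
force: [0.0, 0.6, 0.2]
finger_gap: 0.0006
```

```bash
python3 sel.py|head -1; python3 zz.py f
```

```text
t 9.5 tcp sel mm [ 23.9 -60.6 146.3] F sel [-0.2   0.54  0.19] gap 0.0006
```

View pics/f_z.png

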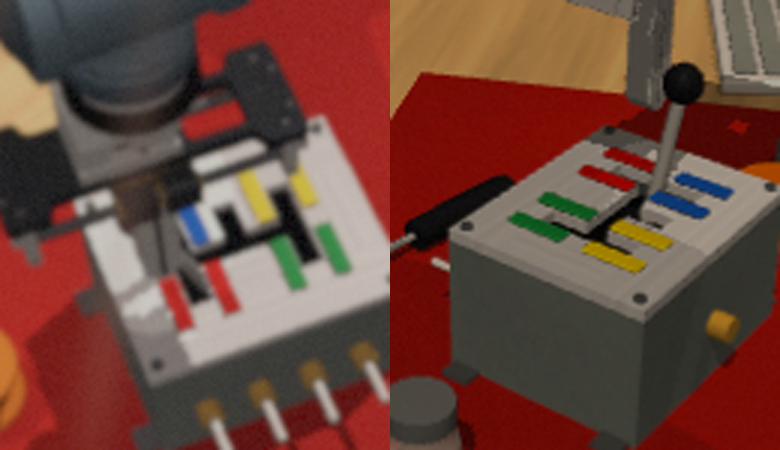

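Run:
```python
from knob import *
r=least_squares(lambda v:(proj('side',W(p,K(*v)))-np.array((368,218))).ravel(),[-.02,-.36]);print(r.x,K(*r.x),r.fun)
```

```text
[-0.01691548 -0.36032903] [-0.00284917 -0.06345684  0.16841945] [-5.68434189e-14 -2.84217094e-14]
```

>>> move_arm:
  commands:
    - [[0,0,0,4,0,0,0],[0,0,0,8,0,0,0],[0,0,0,12,0,0,0],[0,0,0,16,0,0,0],[0,0,0,20,0,0,0],[0,0,0,24,0,0,0],[0,0,0,28,0,0,0],[0,0,0,32,0,0,0],[0,0,0,36,0,0,0],[0,0,0,40,0,0,0],[0,0,0,43,0,0,0],[0,0,0,43,0,0,0]]

```text
time_s: 10.6
position: [0.5294, -0.0796, 0.146]
orientation: [[-0.909, 0.416, -0.001], [0.416, 0.909, -0.0], [0.001, -0.001, -1.0]]
force: [1.7, -0.9, -2.2]
finger_gap: 0.0007
```

```bash
python3 sel.py|head -1; python3 zz.py g
```

```text
t 10.6 tcp sel mm [-18.3 -61.6 146. ] F sel [ 1.96 -0.1  -2.24] gap 0.0007
```

View pics/g_z.png

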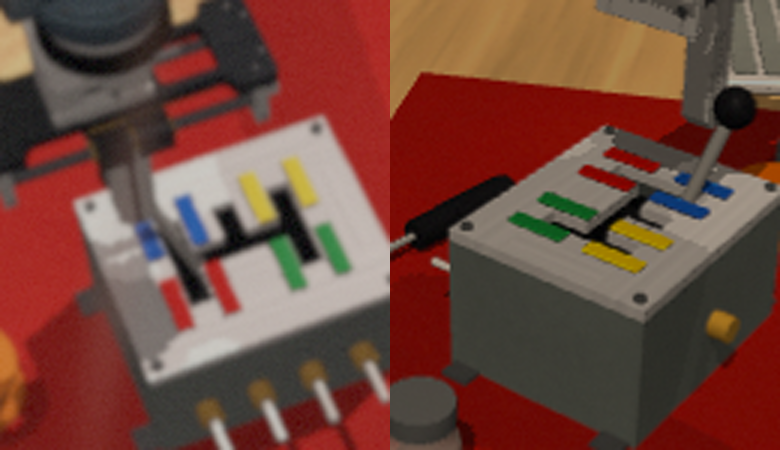

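>>> move_arm:
  commands:
    - [[0,0,0,2,0,0,0],[0,0,0,4,0,0,0],[0,0,0,5,0,0,0],[0,0,0,5,0,0,0]]

```text
time_s: 11.03
position: [0.5273, -0.0786, 0.1464]
orientation: [[-0.909, 0.416, 0.005], [0.416, 0.909, -0.002], [-0.006, 0.0, -1.0]]
force: [8.5, -3.9, -8.4]
finger_gap: 0.0003
```

```bash
python3 sel.py|head -1
```

```text
t 11.0333 tcp sel mm [-20.6 -61.5 146.4] F sel [ 9.37  0.04 -8.4 ] gap 0.0003
```

>>> move_arm:
  commands:
    - [[0,0,0,1,0,0,0],[0,0,0,1,0,0,0]]

```text
time_s: 11.2
position: [0.5271, -0.0784, 0.1465]
orientation: [[-0.909, 0.417, 0.007], [0.417, 0.909, -0.003], [-0.007, 0.0, -1.0]]
force: [11.8, -3.9, -10.4]
finger_gap: 0.0005
```

```bash
python3 sel.py|head -1; python3 zz.py h
```

```text
t 11.2 tcp sel mm [-20.8 -61.5 146.5] F sel [ 12.36   1.34 -10.41] gap 0.0005
```

View pics/h_z.png

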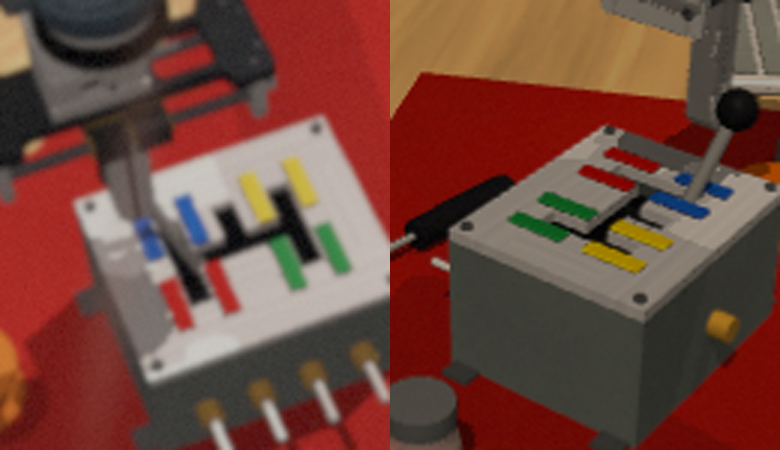

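>>> move_arm:
  commands:
    - [[0,0,0,-5,0,0,0],[0,0,0,-15,0,0,0],[0,0,0,-30,0,0,0],[0,0,0,-40,0,0,0],[0,0,0,-40,0,0,0],[0,0,0,-40,0,-40,0],[0,0,0,-40,0,-80,0],[0,0,0,-40,0,-110,0],[0,0,0,-40,0,-110,0],[0,0,0,-40,40,-110,0],[0,0,0,-40,80,-110,0],[0,0,0,-40,120,-110,0],[0,0,0,-40,160,-110,0],[0,0,0,-40,200,-110,0],[0,0,0,-40,240,-110,0],[0,0,0,-40,280,-110,0],[0,0,0,-40,280,-110,0],[0,0,0,-40,280,-110,0]]

```text
time_s: 12.8
position: [0.6772, 0.1625, 0.2549]
orientation: [[-0.911, 0.413, -0.003], [0.413, 0.911, -0.0], [0.002, -0.002, -1.0]]
force: [-0.3, 0.3, -0.7]
finger_gap: 0.0004
```

```bash
python3 sel.py|head -1; python3 zz.py i; python3 look.py i scene side >/dev/null
```

```text
t 12.8 tcp sel mm [ 15.4 220.1 254.9] F sel [-0.41  0.13 -0.66] gap 0.0004
```

View pics/i_z.png

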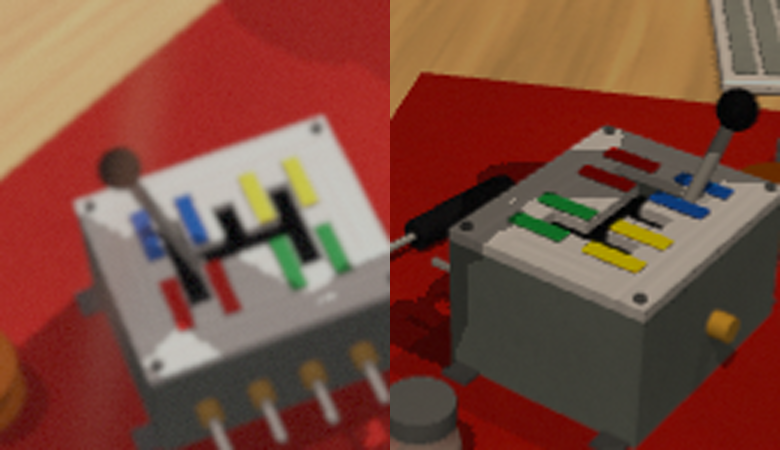

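View pics/i_scene.png

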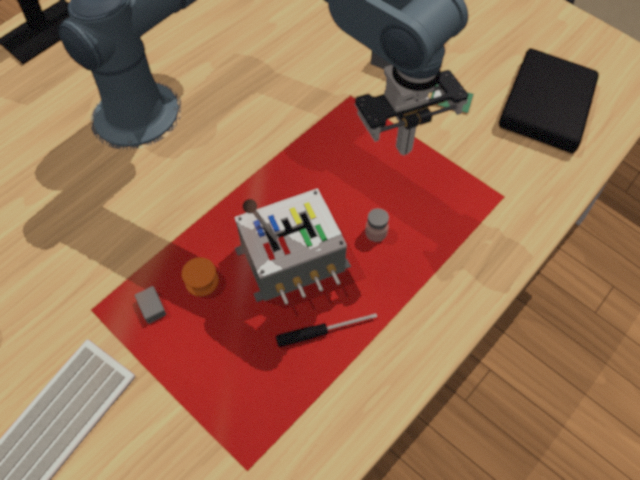

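```bash
python3 kn.py 249.7 206 386 226.7
python3 - <<'E'
from bench import *
from knob import *
o={}
for c in ('scene','side'):
  r=pinpoint(c,'knob'); print(c,[(x['point'],x['conf']) for x in r]); o[c]=r[0]['point'][::-1]
  print(proj(c,W(p,[[-.046,-.062,.163]])))
r=fitk(o); print(r.x,K(*r.x))
E
```

```text
tilt [-0.262 -0.359] knob mm [-43.9 -61.3 163.4] gate [-26.8 -37.5] [-0.25 -0.22 -0.25  0.01]
scene [([207.1, 249.1], 0.63)]
[[248.75805089 205.18128386]]
side [([223.8, 383.6], 0.73), ([240.6, 377.9], 0.35)]
[[386.87825406 227.10582181]]
[-0.22971331 -0.365033  ] [-0.03841235 -0.06277624  0.16426696]
```

>>> move_arm:
  commands:
    - [[0,0,0,0,0,-40,0],[0,0,0,-20,-40,-65,0],[0,0,0,-45,-80,-65,0],[0,0,0,-45,-120,-65,0],[0,0,0,-45,-160,-65,0],[0,0,0,-45,-200,-65,0],[0,0,0,-45,-240,-65,0],[0,0,0,-45,-260,-65,0],[0,0,0,-45,-260,-65,0],[0,0,0,-45,-260,-65,0],[0,0,0,-45,-260,-65,0]]

```text
time_s: 14.02
position: [0.6104, -0.0943, 0.3217]
orientation: [[-0.909, 0.417, 0.001], [0.417, 0.909, 0.0], [-0.0, 0.0, -1.0]]
force: [0.1, 0.8, -0.4]
finger_gap: 0.0003
```

```bash
python3 sel.py|head -1; python3 look.py j wrist >/dev/null
```

```text
t 14.0167 tcp sel mm [ 61.6 -41.3 321.7] F sel [-0.19  0.76 -0.36] gap 0.0003
```

View pics/j_wrist.png

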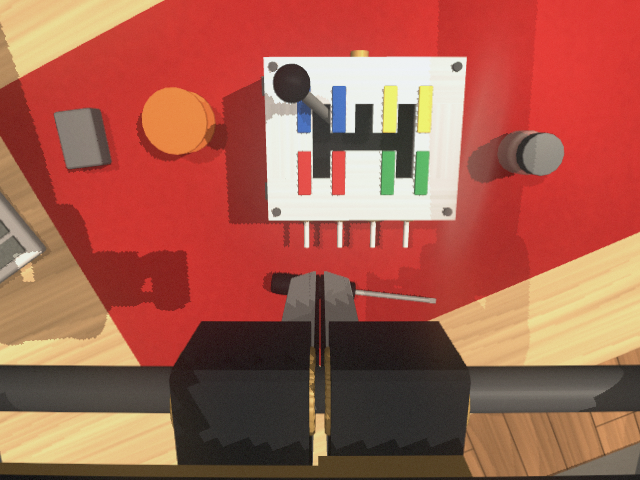

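Run:
```python
import cv2
im=cv2.imread('pics/j_wrist.png')[45:145,255:385]
cv2.imwrite('pics/j_z.png',cv2.resize(im,None,fx=6,fy=6,interpolation=cv2.INTER_CUBIC))
```

```text
(no output)
```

View pics/j_z.png

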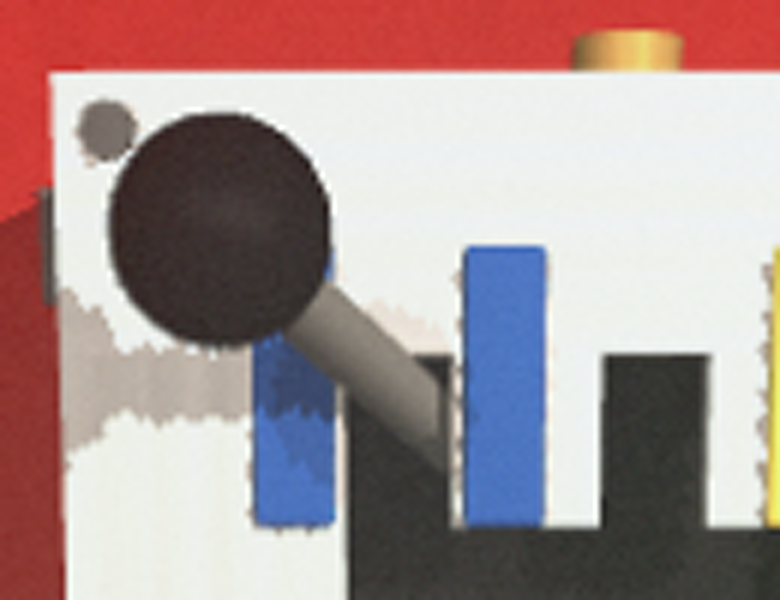

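```bash
cat > w.py <<'E'
from knob import *
C=np.array([(-72,-88,104),(-72,88,104),(72,88,104),(72,-88,104)])/1e3
ob=np.array([(263.3,57),(467,57),(457,220.5),(269,220.5)])
q=least_squares(lambda v:(proj('wrist',W(v,C))-ob).ravel(),p); print(q.x,q.fun.round(1))
k=(291.7,83.3)
r=least_squares(lambda v:(proj('wrist',W(q.x,K(*v)))-k).ravel(),[-.27,-.36]); print(r.x,K(*r.x))
# ideal home
a=np.arctan(46/163);b=-np.arctan(62/163)
for nm,P in {'knob home':K(a*-1,b),'knob 43':K(-np.arctan(43/163.5),b),'slot end33':[-.033,-.038,.104],'slot end36':[-.036,-.038,.104]}.items():
    z=proj('wrist',W(q.x,P))[0]; print(nm,z,(z-[255,45])*6)
E
python3 w.py
```

```text
[ 0.57321691 -0.03221279 -0.42449315] [ 0.4  0.3  0.4 -0.2 -0.8 -0.5 -0.   0.3]
[-0.26496917 -0.355073  ] [-0.04438221 -0.06064651  0.16356106]
knob home [290.08053635  81.28187679] [210.4832181  217.69126073]
knob 43 [289.73818233  85.33717259] [208.42909398 242.02303557]
slot end33 [321.82595582 103.97873456] [400.95573492 353.87240733]
slot end36 [321.81420656 100.43622677] [400.88523934 332.6173606 ]
```

```bash
python3 -c "
from bench import *
print(state()['force'],state()['qvel']); print(job_done())"
```

```text
[-0.11874893  0.59891698 -0.64172982] [ 0.92193272  0.35317776 -0.28541168  0.00431232  0.08489853 -0.14009484]
the job is handed in; nothing more can be done
None
```

The lever is in the blue slot, and I handed the job in at about 14 s. I pushed it with the shut fingertips: out of the rest slot, along the cross channel to the blue end, then straight into the blue slot. It went into no other coloured slot. The fingers then moved clear, to about 0.32 m above the bench.

**Force:** The pushes along the way showed about 2–4 N. In the last step the lever hit a firm end stop: the reading rose from 9 to 12 N sideways (up to about 16 N in total), and the lever moved only 0.2 mm of the 1 mm commanded.

**Last position check:** From the scene and side cameras the knob is at (-44, -61, 163) mm, and the wrist camera gives the same to within 1 mm. The nominal home position is (-46, -62, 163) mm. That is 1.5–2 mm short in x, which is about the calibration error, so I relied on the end stop as proof that it is fully home.

**A check that disagreed:** The trained network's knob point gave x = -38 mm. I went with the positions I read from the enlarged pictures instead.

**Other things on the bench:** By eye, the jar, spool, box and screwdriver look unmoved; I did not measure them.

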